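# Dropper held over the open test tube

## Robot

A 6-joint arm with a two-finger parallel gripper is mounted at the origin on the work surface. World frame = base frame: x ahead of the robot, y to its left, z up, the work surface at z = 0. Lengths are in m, angles in rad, forces in N, time in s.
With the tool pointing down it reaches from about 0.35 to 1 m from the base axis. Payload 7.1 kg.
Tool frame: the origin (TCP) lies midway between the tips of the shut fingers; the grasp point (between the pads) lies 19 mm behind it (env.grasp_offset is the distance from the TCP to the grasp point, in m); z points along the fingers, y is the direction in which the jaws open and shut (so a half turn about z gives the same grasp; the last joint's range is limited). The gripper opens to 85 mm and grips with 20 to 120 N. Pads are 22 mm wide; open, the fingers measure 114 mm over their backs; the gripper's body (76 mm by 85 mm) begins 54 mm behind the grasp point. The pads swing forward as they close: fully open they stand 13 mm farther back than shut.
Start: joints at [-1.15, 0.423, 1.63, -0, 1.089, -0.019], TCP at [0.266, -0.565, 0.231] pointing down, gripper open.
Joint ranges: [-3, 3], [-0.9, 2.11], [0.09, 2.58], [-1.31, 4.45], [0.11, 2.69], [-2.54, 2.54]. Speed limits (rad/s): [2.39, 2.39, 3.01, 3.14, 3.14, 3.14].

## Interface

Orientations are given as a 3x3 rotation matrix whose columns are the frame's x, y, z axes.
In Python, from rig import env, kin, status, vision gives the robot as it stands. Calls block until the motion is done:
- env.movep(position, orientation): joint-space move of the TCP to a pose.
- env.servo_line(position, rotation=None, velocity=0.15, force_limit=None): straight line of the TCP; rotation=None keeps the orientation; velocity is the mean speed in m/s. With force_limit (N) it stops when the force on the tool has changed by that much, and returns True; else False.
- env.move_j(angles): joint-space move.
- env.gripper_to(opening, effort=None): finger opening in m; effort is the grip in N (None keeps the last); returns when the fingers have stopped.
- env.hold(seconds).
- kin.inverse_kinematics(position, orientation): joint angles nearest the present ones, or None.
- status.observe(): the state.
- vision.camera(name): name is "side" or "top"; returns a dict with "frame" (384x512x3 uint8, red, green, blue), "z_map" (384x512 float32, m along the optical axis (not along the pixel's ray), 0 where there is no reading), "K" (3x3 intrinsics, pixels), "R" (3x3) and "t" (3): a world point X has camera coordinates R X + t. Camera axes: x right, y down, z forward; pixel columns grow to the right and rows downward; lengths in m; the calibration is good to about 2 mm. A picture is of the moment at which its call begins.
A pose or a line that the arm cannot do raises env.IKError and nothing moves.
- env.close_job(): hands the job in, once; it reports no verdict.
The state is a dict: "time": time; "joints": joint angles; "joint_vel": joint speeds; "effort": joint torques, N m; "tcp_pos": TCP position; "eef_rot": TCP orientation; "force": force on the tool from outside, world axes, zero at the start; "moment": the same for the moment, N m; "opening": finger opening in m.
Only numpy, scipy, OpenCV 4.12 (cv2) and the standard library are available. Lean on these libraries where they do the work, as an engineer would, in place of code of your own. Each camera call takes 0.05 s, during which the arm holds its last target. There are 200 camera calls.

## Task

Take the red-teated dropper from its stand and dip it into the open brown bottle, tip in the lower half, for about a second without striking the glass. Then lift it out, carry it clear of the hotplate, beaker and corked tubes, and finish while holding it still and upright with its tip about 1 cm above the middle of the uncorked test tube's mouth: do not let go. Keep it upright all the way, let it touch nothing but its stand and that bottle, and leave everything else standing where it is.

Things in the scene. Friction and masses are not known exactly. Their poses are not given: they have to be found in the camera images.
- dropper_grip (a point): the dropper to use: a glass dropper with a red teat, 151 mm long, upright, round about its z axis (tip below, teat above). This point is on its axis in the teat, where to grip it: the teat is 16 mm across here, 126 mm above the tip and 25 mm below the top. The glass is 7 mm across, narrowing over the lowest 30 mm to 3 mm at the tip; the teat's collar (17 mm across) starts 100 mm above the tip. Weighs about 16 g; grip it with 20 to 40 N
- dropper_tip (a point): the tip of that dropper: lowest point, on its axis; z points up to the teat
- stand: fixed white dropper stand, 70 x 160 mm; origin at the centre of its underside, long side along its y. Its top plate (upper face 120 mm above the bench) has three 11 mm holes on its y axis at -45, 0 and 45 mm; the droppers hang upright in the two end holes, collars resting on the plate, tips 20 mm above the bench. Lift the dropper straight up at least 110 mm to clear the plate
- bottle_mouth (a point): the open brown glass bottle (loose, about 0.2 kg, 55 mm across, 100 mm tall, narrow neck 22 mm across outside and 14 mm inside, inner width 47 mm below 64 mm height): this point is the centre of its open mouth, 100 mm above the bench; the inner floor is 95 mm below it
- bottle: the same open brown bottle; origin at the centre of its underside, z up
- tube_mouth (a point): the one uncorked test tube (clear glass, loose in the rack, 18 mm across, 105 mm long): this point is the centre of its open mouth, 15 mm wide inside, 117 mm above the bench; z up
- tube: the same uncorked test tube; origin at the centre of its underside
- rack: fixed blue test tube rack, 70 x 190 x 70 mm tall; origin at the centre of its underside, long side along its y, with five 20 mm holes 30 mm apart along y (the middle one empty); holds the uncorked tube and three corked ones in any order
- hotplate: fixed white hotplate stirrer, 190 x 130 x 85 mm tall, between the bottles and the rack; origin at the centre of its underside
- spare_grip (a point): spare dropper, same shape with a black teat; this point is in its teat, 126 mm above its tip
- closed_bottle: bystander: a brown bottle like the open one but closed with its glass stopper, 119 mm tall; origin at the centre of its underside
- stopper: bystander: the open bottle's brown glass stopper standing head-down on the bench, 29 mm across, 36 mm tall; origin at the centre of its underside
- corked1: bystander: corked test tube in the rack, 18 mm across; the cork's top is 122 mm above the origin (centre of its underside), 134 mm above the bench
- corked2: bystander: corked test tube, as corked1
- corked3: bystander: corked test tube, as corked1
- beaker: bystander: glass beaker 54 mm across and 70 mm tall, standing on the hotplate, its rim 155 mm above the bench; origin at the centre of its underside
- wash_bottle: bystander: white wash bottle with red top and spout, 72 mm across, 200 mm tall; origin at the centre of its underside
Not all that is in view belongs to the job. What is shaped like the tube but purple or yellow is not meant.

How it is judged:
On the way:
1. the dropper is dipped: its tip is inside the open brown bottle, in its lower half, for half a second (z of dropper_tip in the frame of bottle between 0.003 and 0.05 m and horizontal distance between dropper_tip and bottle below 0.022 m and contact force between the fingers and dropper above 0.5 N), for 0.5 s.
At the end, for the whole second after the job is handed in: the fingers hold the dropper at rest, upright within 7 degrees, its tip 2 to 20 mm above the uncorked tube's mouth and within 5 mm of its axis, touching nothing but the fingers; the open bottle stands upright within 40 mm of its start, every other thing upright within 20 mm of its start (horizontal distance between dropper_tip and tube_mouth below 0.005 m and z of dropper_tip in the frame of tube_mouth between 0.002 and 0.02 m and angle between dropper_tip's own z axis and vertical below 0.12 rad and linear speed of dropper below 0.02 m/s and contact force between the fingers and dropper above 0.5 N and contact force between dropper and tube below 0.1 N and contact force between dropper and corked1 below 0.1 N and contact force between dropper and corked2 below 0.1 N and contact force between dropper and corked3 below 0.1 N and contact force between dropper and rack below 0.1 N and contact force between dropper and hotplate below 0.1 N and contact force between dropper and beaker below 0.1 N and contact force between dropper and closed_bottle below 0.1 N and contact force between dropper and spare below 0.1 N and contact force between dropper and stopper below 0.1 N and contact force between dropper and wash_bottle below 0.1 N and contact force between dropper and stand below 0.1 N and contact force between dropper and bottle below 0.1 N and angle between each of spare_grip, closed_bottle, stopper, corked1, corked2, corked3, beaker, wash_bottle, tube, bottle's own z axis and vertical below 0.1 rad and distance of each of spare_grip, closed_bottle, stopper, corked1, corked2, corked3, beaker, wash_bottle, tube from where it was at the start of the episode below 0.02 m and distance of bottle from where it was at the start of the episode below 0.04 m); the arm keeps its last pose, push and grip.
It fails at once if the dropper tips more than about 30 degrees from upright (angle between dropper_tip's own z axis and vertical above 0.5 rad).
It fails at once if the dropper strikes or presses the open bottle with more than 5 N (contact force between dropper and bottle above 5 N).
It fails at once if the dropper touches a tube, the rack, the hotplate, the beaker, the bench or another bystander (contact force between dropper and tube above 0.2 N or contact force between dropper and corked1 above 0.2 N or contact force between dropper and corked2 above 0.2 N or contact force between dropper and corked3 above 0.2 N or contact force between dropper and rack above 0.2 N or contact force between dropper and hotplate above 0.2 N or contact force between dropper and beaker above 0.2 N or contact force between dropper and closed_bottle above 0.2 N or contact force between dropper and spare above 0.2 N or contact force between dropper and stopper above 0.2 N or contact force between dropper and wash_bottle above 0.2 N or height (world z) of dropper_tip below 0.003 m).
It fails at once if the uncorked tube or a bystander is shifted more than 20 mm or tipped (distance of any of spare_grip, closed_bottle, stopper, corked1, corked2, corked3, beaker, wash_bottle, tube from where it was at the start of the episode above 0.02 m or angle between any of spare_grip, closed_bottle, stopper, corked1, corked2, corked3, beaker, wash_bottle, tube's own z axis and vertical above 0.25 rad).
It fails at once if the open bottle is shifted more than 40 mm or tipped (distance of bottle from where it was at the start of the episode above 0.04 m or angle between bottle's own z axis and vertical above 0.2 rad).
It also fails if it takes over 67 s, if anything falls off the work surface, if the arm or the gripper's body presses on something with over 40 N, if the wrist force passes 120 N, or if a joint passes its speed limit or range.

## Working session

There is one attempt and no reset: what is moved stays moved. The work goes in short steps, each a Python script; the robot and the scene stay as the last script left them, time stands still between calls to the robot, and variables do not carry over. Pictures are saved under pics/ and viewed, about 8 in all and at most 12, crops included, and the job is handed in when it is done.

```bash
mkdir -p pics; ls
python3 - <<'E'
from rig import env,kin,status,vision
import cv2,numpy as np
for n in("side","top"):
    c=vision.camera(n); np.savez(f"pics/{n}0.npz",**c)
    cv2.imwrite(f"pics/{n}0.png",cv2.resize(c["frame"][:,:,::-1],(800,600),interpolation=cv2.INTER_CUBIC))
    print(n,c["K"].round(1).tolist(),c["R"].round(3).tolist(),c["t"].round(3).tolist(),(-c["R"].T@c["t"]).round(3))
s=status.observe();print(s["time"],s["tcp_pos"],s["eef_rot"],s["opening"],env.grasp_offset)
E
```

```text
pics
side [[397.3, 0.0, 259.3], [0.0, 397.3, 198.2], [0.0, 0.0, 1.0]] [[-0.711, -0.703, -0.007], [-0.4, 0.414, -0.818], [0.578, -0.579, -0.576]] [0.405, 0.335, 0.771] [-0.023  0.592  0.721]
top [[349.6, 0.0, 258.1], [0.0, 349.6, 189.2], [0.0, 0.0, 1.0]] [[0.008, -1.0, -0.013], [-0.994, -0.006, -0.11], [0.11, 0.014, -0.994]] [-0.01, 0.586, 1.179] [ 0.453 -0.022  1.236]
0.1 [ 0.26591677 -0.56505136  0.23061454] [[ 9.04839440e-01  4.25752578e-01 -5.74991104e-04]
 [ 4.25752965e-01 -9.04838511e-01  1.29707098e-03]
 [ 3.19572179e-05 -1.41844514e-03 -9.99998993e-01]] 0.08533378585629536 0.0187
```

View pics/side0.png

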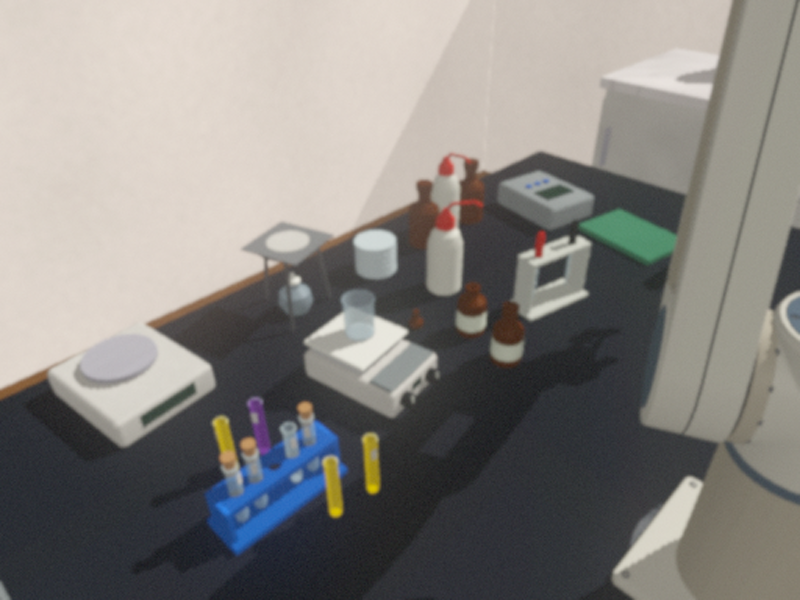

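View pics/top0.png

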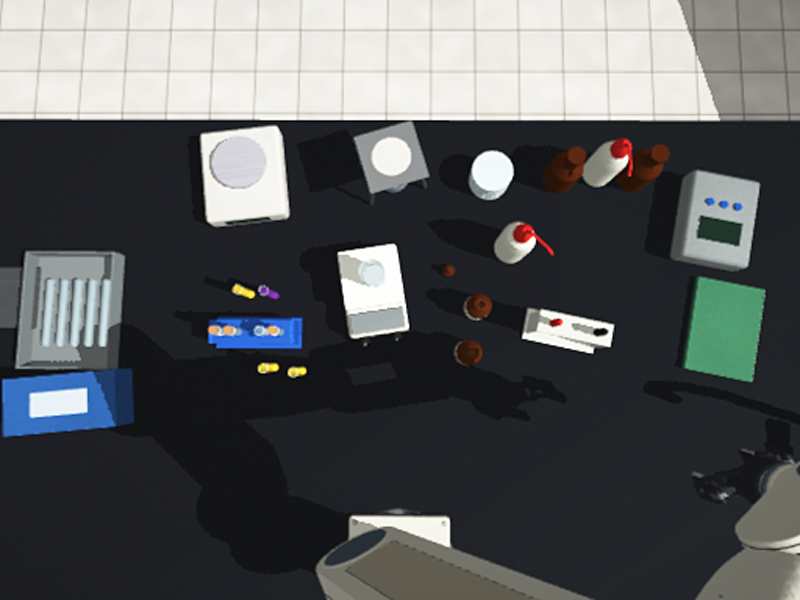

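The side view shows the red teat at (540,243) and the black one at (574,232). The two bottles are at (470,310) and (507,335), and the uncorked tube is at about (289,430). Next, a close crop of each.

Run:
```python
import cv2,numpy as np
s=np.load("pics/side0.npz")["frame"];t=np.load("pics/top0.npz")["frame"]
def cr(f,x0,y0,w,h,k):
    r=cv2.resize(f[y0:y0+h,x0:x0+w,::-1],None,fx=k,fy=k,interpolation=cv2.INTER_CUBIC)
    r=np.clip(r*1.2,0,255).astype(np.uint8)
    for i in range(0,w,10):
        cv2.line(r,(i*k,0),(i*k,4),(0,255,0),1); cv2.putText(r,str(x0+i),(i*k,14),0,.33,(0,255,0),1)
    for j in range(0,h,10): 
        cv2.line(r,(0,j*k),(4,j*k),(0,255,0),1);cv2.putText(r,str(y0+j),(5,j*k+4),0,.33,(0,255,0),1)
    return r
cv2.imwrite("pics/c1.png",cr(s,285,140,100,100,6)); 
cv2.imwrite("pics/c2.png",np.hstack([cr(s,130,250,66,100,6),cr(s,175,250,50,100,6)]))
cv2.imwrite("pics/c3.png",np.vstack([cr(t,275,170,130,65,6)[:,:780],cr(t,125,190,130,35,6)]))
```

```text
(no output)
```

View pics/c1.png

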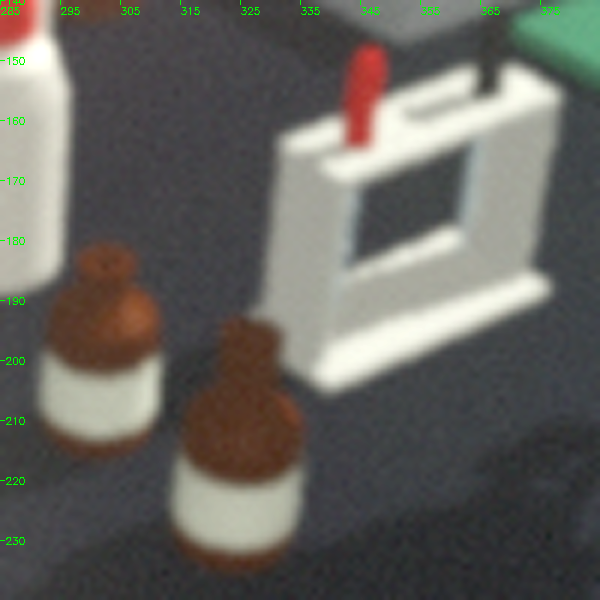

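View pics/c2.png

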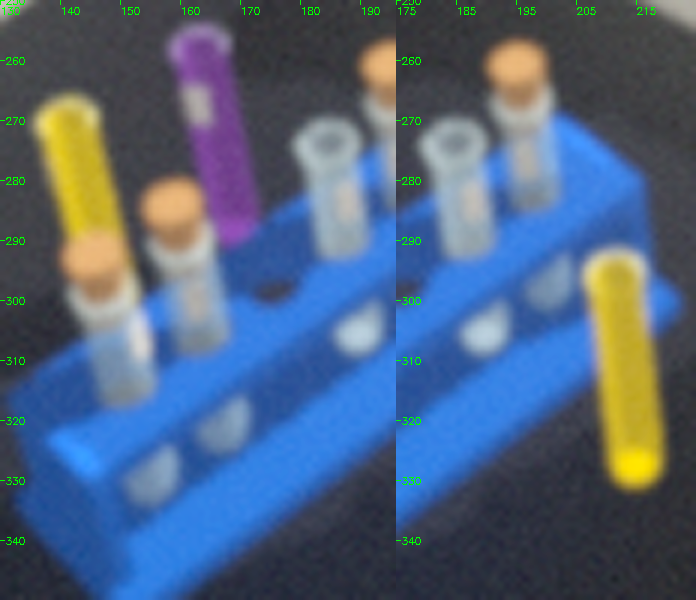

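View pics/c3.png

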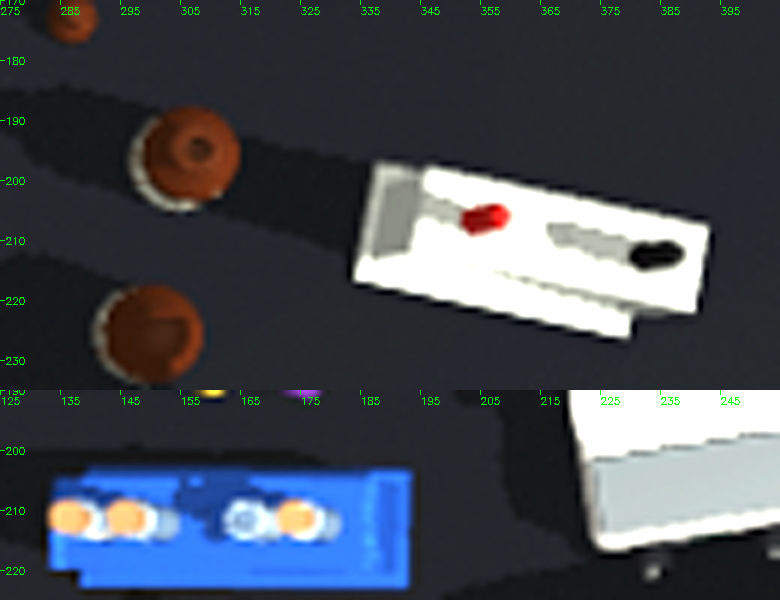

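Candidates in native pixels:
- **Droppers:** red teat is side (347,150) / top (357,205). Black teat is side (365,150) / top (384,212).
- **Brown bottles:** the far one shows an open hole at top (308,194) / side (302,182). The near one, at side (327,200), is stoppered.
- **Tubes:** the clear uncorked tube is side (185,273) / top (165,211). Its neighbours are corked or coloured.

My choices are the red teat, the far bottle and the clear tube second from the right. Next I'll triangulate them.

```bash
cat > h.py <<'E'
import numpy as np
def ray(c,uv):
    d=c["R"].T@np.linalg.inv(c["K"])@np.array([*uv,1.]); return -c["R"].T@c["t"],d
def onz(c,uv,z):
    o,d=ray(c,uv); return o+d*(z-o[2])/d[2]
def tri(cs,uvs):
    A=[];b=[]
    for c,uv in zip(cs,uvs):
        o,d=ray(c,uv); d=d/np.linalg.norm(d); P=np.eye(3)-np.outer(d,d); A.append(P);b.append(P@o)
    return np.linalg.lstsq(np.vstack(A),np.hstack(b),rcond=None)[0]
def proj(c,X):
    p=c["K"]@(c["R"]@np.asarray(X)+c["t"]); return p[:2]/p[2]
E
python3 - <<'E'
import numpy as np
from h import *
S=dict(np.load("pics/side0.npz"));T=dict(np.load("pics/top0.npz"))
P=lambda n,x:print(n,np.round(x,4))
for n,s,t,z in [("bottle",(302.4,182.4),(307.9,194.4),.1),("redtop",(346.8,149.1),(357.4,205.3),.168),("tube",(184.6,272.6),(165.3,210.9),.117),("blacktop",None,(387,211.5),.168),
 ("cork R",(194.6,259.5),(174,211),.134),("cork L1",(158.5,283),(146,211),.134),("cork L2",(145.3,291.5),(136.3,211),.134),
 ("closed top",(326.5,193.5),(302.3,225),.119)]:
    if s: P(n+" tri",tri([S,T],[s,t])); P("   side@z",onz(S,s,z))
    P("   top@z",onz(T,t,z))
# stand top plate corners (top img crop coords/6)
for X,Y in [(430,168),(708,225),(695,312),(360,281)]:
    P("standcorner",onz(T,(275+X/6-.4,170+Y/6-.4),.12))
# depth point cloud checks
def cloud(c):
    v,u=np.mgrid[:384,:512]; z=c["z_map"]; X=np.stack([(u-c["K"][0,2])/c["K"][0,0]*z,(v-c["K"][1,2])/c["K"][1,1]*z,z],-1)
    return (X-c["t"])@c["R"],z>0,c["frame"].astype(int)
for c,n in((S,"S"),(T,"T")):
    W,m,f=cloud(c)
    red=m&(f[...,0]>120)&(f[...,1]<70)&(f[...,2]<80)&(W[...,2]>.1)&(W[...,2]<.2)&(W[...,0]<.6)
    p=W[red]; print(n,red.sum(),p.mean(0) if len(p) else 0,p.min(0),p.max(0))
    for nm,b in(("bot",(.45,.60,-.20,-.10)),("hot",(.42,.68,-.02,.15)),("beak",(.5,.7,0,.12)),):
        q=m&(W[...,0]>b[0])&(W[...,0]<b[1])&(W[...,1]>b[2])&(W[...,1]<b[3])&(W[...,2]>(.08 if nm!="hot" else .07))
        p=W[q];print(nm,len(p),*( [p.min(0).round(3),p.max(0).round(3),np.median(p,0).round(3)] if len(p) else []))
E
```

```text
bottle tri [ 0.5622 -0.1685  0.1045]
   side@z [ 0.5662 -0.1743  0.1   ]
   top@z [ 0.5629 -0.1689  0.1   ]
redtop tri [ 0.5214 -0.311   0.1715]
   side@z [ 0.5229 -0.3187  0.168 ]
   top@z [ 0.5239 -0.3104  0.168 ]
tube tri [0.5038 0.2883 0.1203]
   side@z [0.5052 0.2856 0.117 ]
   top@z [0.5051 0.2905 0.117 ]
   top@z [ 0.5057 -0.3996  0.168 ]
cork R tri [0.5041 0.2578 0.136 ]
   side@z [0.506  0.2567 0.134 ]
   top@z [0.5042 0.2582 0.134 ]
cork L1 tri [0.5038 0.3472 0.1344]
   side@z [0.5044 0.3473 0.134 ]
   top@z [0.5035 0.347  0.134 ]
cork L2 tri [0.5034 0.3777 0.1347]
   side@z [0.5041 0.3775 0.134 ]
   top@z [0.5033 0.3779 0.134 ]
closed top tri [ 0.4633 -0.1474  0.1237]
   side@z [ 0.4671 -0.1533  0.119 ]
   top@z [ 0.4634 -0.1479  0.119 ]
standcorner [ 0.5515 -0.2885  0.12  ]
standcorner [ 0.5221 -0.4347  0.12  ]
standcorner [ 0.4762 -0.4263  0.12  ]
standcorner [ 0.4912 -0.2504  0.12  ]
S 54 [ 0.51967858 -0.30865531  0.15478222] [ 0.51290304 -0.31825929  0.12757033] [ 0.52727055 -0.30224563  0.17149739]
bot 243 [ 0.45  -0.183  0.08 ] [ 0.575 -0.128  0.123] [ 0.466 -0.148  0.1  ]
hot 1704 [ 0.549 -0.006  0.078] [0.68  0.136 0.158] [0.605 0.075 0.087]
beak 1569 [0.549 0.    0.08 ] [0.684 0.12  0.158] [0.604 0.072 0.087]
T 13 [ 0.52298591 -0.30968008  0.16338053] [ 0.51736347 -0.31254505  0.13788575] [ 0.52841959 -0.30704027  0.17083812]
bot 119 [ 0.451 -0.182  0.08 ] [ 0.574 -0.132  0.122] [ 0.47  -0.154  0.114]
hot 1337 [ 0.551 -0.006  0.077] [0.679 0.132 0.158] [0.617 0.065 0.085]
beak 1260 [0.554 0.001 0.08 ] [0.69  0.119 0.158] [0.618 0.061 0.085]
```

```bash
cat >> h.py <<'E'
import cv2
y=np.array([.98,-.198,0]);y/=np.linalg.norm(y);z=np.array([0,0,-1.])
R1=np.c_[np.cross(y,z),y,z]; R2=np.c_[-np.cross(y,z),-y,z]
def crop(c,x0,y0,w,h,k):
    x0=max(0,int(x0));y0=max(0,int(y0))
    r=cv2.resize(np.ascontiguousarray(c["frame"][y0:y0+h,x0:x0+w,::-1]),None,fx=k,fy=k,interpolation=cv2.INTER_CUBIC)
    r=np.clip(r*1.3,0,255).astype(np.uint8)
    for i in range(0,w,10): cv2.putText(r,str(x0+i),(i*k,10),0,.33,(0,255,0),1);cv2.line(r,(i*k,0),(i*k,3),(0,255,0),1)
    for j in range(0,h,10): cv2.putText(r,str(y0+j),(5,j*k+4),0,.33,(0,255,0),1);cv2.line(r,(0,j*k),(4,j*k),(0,255,0),1)
    return r
E
python3 - <<'E'
from h import *
from rig import env,kin,status,vision
for R in(R1,R2):
    for p in((.5225,-.3107,.25),(.5225,-.3107,.128),(.563,-.169,.142),(.45,.05,.3),(.504,.288,.234)):
        print(p,np.round(kin.inverse_kinematics(p,R),2) if kin.inverse_kinematics(p,R) is not None else None)
E
```

```text
(0.5225, -0.3107, 0.25) [-0.56  0.38  1.65 -0.    1.11 -0.36]
(0.5225, -0.3107, 0.128) [-0.56  0.53  1.73 -0.    0.88 -0.36]
(0.563, -0.169, 0.142) [-0.31  0.48  1.77 -0.    0.88 -0.11]
(0.45, 0.05, 0.3) [ 0.08  0.08  1.92 -0.    1.14  0.28]
(0.504, 0.288, 0.234) [ 0.5   0.36  1.73 -0.    1.06  0.7 ]
(0.5225, -0.3107, 0.25) None
(0.5225, -0.3107, 0.128) None
(0.563, -0.169, 0.142) None
(0.45, 0.05, 0.3) None
(0.504, 0.288, 0.234) [ 0.5   0.36  1.73 -0.    1.06 -2.44]
```

Run:
```python
from h import *
from rig import env,kin,status,vision
env.movep((.5225,-.3107,.25),R1)
env.servo_line((.5225,-.3107,.129),velocity=.08,force_limit=8)
a=vision.camera("top"); 
print(status.observe()["tcp_pos"],status.observe()["force"])
env.gripper_to(.03,25)
b=vision.camera("side");a2=vision.camera("top")
s=status.observe();print(s["time"],s["force"],s["opening"])
cv2.imwrite("pics/d.png",np.hstack([crop(b,315,115,65,90,6),crop(a2,325,175,65,90,6)]))
```

```text
[ 0.52280134 -0.31088462  0.12954767] [0.16356251 0.14893414 0.84365729]
3.8417 [ 0.11588035 -0.17777725  0.69281114] 0.030095768655018625
```

View pics/d.png

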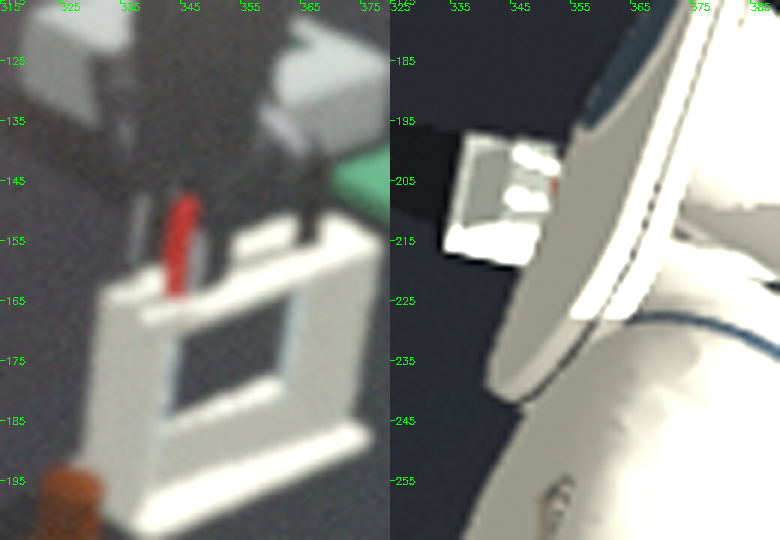

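The side view shows the red teat at (344,155) between the fingers at (338,153) and (347,158), seemingly a bit nearer the right (−x) finger. I'll close in steps and watch the force.

Run:
```python
from h import *
from rig import env,kin,status,vision
for o in (.022,.0195,.018,.0165,.0155):
    env.gripper_to(o,25); s=status.observe();print(o,s["opening"],s["force"].round(2))
env.gripper_to(.0,25); s=status.observe();print(s["time"],s["opening"],s["force"].round(2),s["moment"].round(3),s["tcp_pos"].round(4))
```

```text
0.022 0.022092145422982275 [-0.35  0.49  0.52]
0.0195 0.01981809261895294 [ 0.64  0.12 -0.39]
0.018 0.017963745211994273 [-0.8   0.75 -0.33]
0.0165 0.016762901584209792 [-0.38 -1.03 -0.64]
0.0155 0.015889742696855714 [-0.48  0.24  1.8 ]
5.175 0.015674731207712914 [-1.73 -0.3   1.2 ] [0.011 0.094 0.033] [ 0.5225 -0.3107  0.1291]
```

Run:
```python
from h import *
from rig import env,kin,status,vision
p=status.observe()["tcp_pos"]
env.servo_line((p[0],p[1],.20),velocity=.06)
print(status.observe()["force"].round(2))
env.servo_line((p[0],p[1],.309),velocity=.12)
env.servo_line((.545,-.235,.309),velocity=.12)
env.hold(.4)
s=status.observe();print(s["time"],s["opening"],s["force"].round(2),s["tcp_pos"].round(4))
b=vision.camera("side");a=vision.camera("top")
np.savez("pics/s1.npz",**b);np.savez("pics/t1.npz",**a)
X=[.545,-.235,.2];u=proj(b,X);v=proj(a,X);print(u,v,proj(b,[.545,-.235,.328]))
cv2.imwrite("pics/e.png",np.hstack([crop(b,u[0]-32,u[1]-65,65,95,6),crop(a,v[0]-32,v[1]-50,65,95,6)]))
```

```text
[ 0.56 -0.39  0.04]
8.775 0.015385290409026774 [ 0.   -0.34  0.42] [ 0.5449 -0.2353  0.309 ]
[324.22693293 146.57138029] [334.61493114 197.32770549] [328.50233444 102.63456815]
```

View pics/e.png

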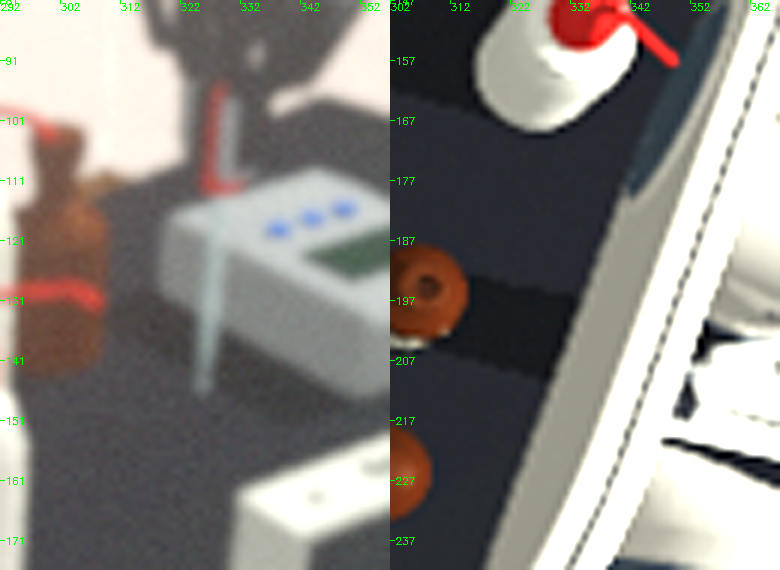

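The side view shows the dropper held upright, with its tip at (325.4,145.9) against a predicted (324.2,146.6). The arm blocks the top camera here. Next I'll hover over the bottle and compare within the side image.

Run:
```python
from h import *
from rig import env,kin,status,vision
b=dict(np.load("pics/s1.npz")); print("tip from side@.2",onz(b,(325.4,145.9),.2))
env.servo_line((.563,-.169,.309),velocity=.12)
env.servo_line((.563,-.169,.224),velocity=.1)
env.hold(.4)
s=status.observe();print(s["time"],s["opening"],s["force"].round(2),s["tcp_pos"].round(4))
b=vision.camera("side");np.savez("pics/s2.npz",**b)
tp=[.563,-.169,.115]; u=proj(b,tp); print("pred tip",u,"pred mouth",proj(b,[.563,-.169,.1]))
cv2.imwrite("pics/f.png",crop(b,u[0]-32,u[1]-28,66,72,8))
```

```text
tip from side@.2 [ 0.5450656  -0.24047604  0.2       ]
10.9917 0.015449546808441905 [0.23 0.31 0.14] [ 0.5631 -0.169   0.2243]
pred tip [302.37784284 179.10510354] pred mouth [302.08845722 183.53801248]
```

View pics/f.png

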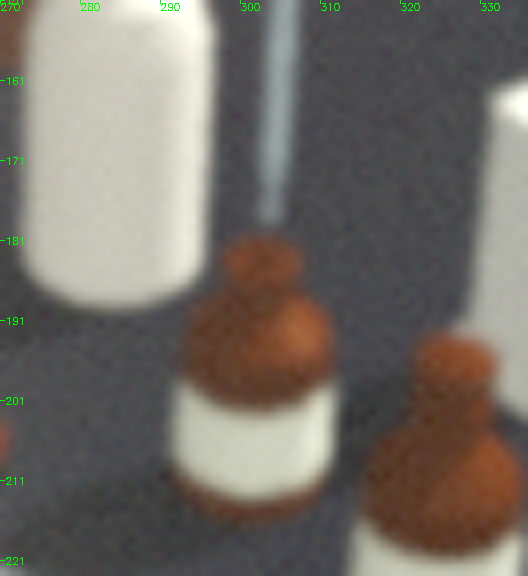

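The tip is at (303.1,178.3) over the neck centred at (302.4,183.1). That is aligned to within about 1.5 mm, so I'll shift y by +1 mm and dip.

Run:
```python
from h import *
from rig import env,kin,status,vision
env.servo_line((.5628,-.168,.224),velocity=.03)
r=env.servo_line((.5628,-.168,.141),velocity=.04,force_limit=3)
s=status.observe();print(r,s["time"],s["opening"],s["force"].round(2),s["tcp_pos"].round(4))
if not r:
    env.hold(1.1)
    b=vision.camera("side");np.savez("pics/s3.npz",**b)
    print(status.observe()["force"].round(2))
    env.servo_line((.5628,-.168,.309),velocity=.06)
    env.hold(.2)
    b=vision.camera("side");a=vision.camera("top");np.savez("pics/s4.npz",**b);np.savez("pics/t4.npz",**a)
    s=status.observe();print(s["time"],s["opening"],s["force"].round(2))
    c3=dict(np.load("pics/s3.npz"))
    cv2.imwrite("pics/g.png",np.hstack([crop(c3,270,120,60,100,6),crop(b,270,120,60,100,6)]))
```

```text
False 13.5167 0.015256267895323014 [-0.64  0.4  -0.99] [ 0.5629 -0.168   0.1412]
[ 0.34  0.41 -0.46]
17.9167 0.015512903574289945 [-0.3   0.46  0.44]
```

View pics/g.png

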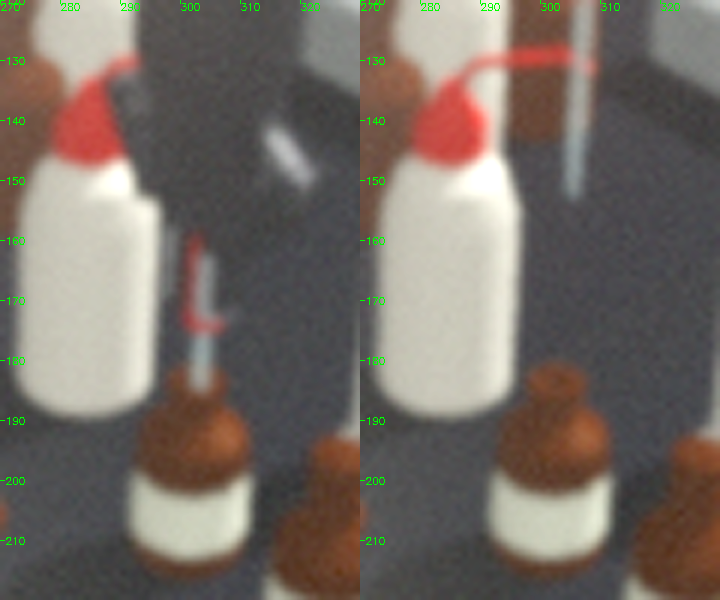

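The left image shows the glass inside the neck at (303,184), and the right shows it out again with the bottle unmoved. Now carrying to the tube.

Run:
```python
from h import *
from rig import env,kin,status,vision
env.servo_line((.45,-.03,.309),velocity=.12)
env.servo_line((.45,.17,.309),velocity=.12)
env.servo_line((.504,.288,.309),velocity=.1)
env.servo_line((.504,.288,.246),velocity=.06)
env.hold(.5)
s=status.observe();print(s["time"],s["opening"],s["force"].round(2),s["tcp_pos"].round(4))
b=vision.camera("side");a=vision.camera("top");np.savez("pics/s5.npz",**b);np.savez("pics/t5.npz",**a)
tp=np.array([*s["tcp_pos"][:2],s["tcp_pos"][2]-.109])
print("pred tip",proj(b,tp),proj(a,tp),"mouth",proj(b,[.504,.288,.117]))
u=proj(b,tp);v=proj(a,tp)
cv2.imwrite("pics/h.png",np.hstack([crop(b,u[0]-25,u[1]-35,50,72,8),crop(a,v[0]-25,v[1]-36,48,72,8)]))
```

```text
24.5167 0.015260061844844517 [0.25 0.44 0.42] [0.504 0.288 0.246]
pred tip [182.89626618 266.57434019] [164.33624621 210.94153402] mouth [184.02837345 273.4827278 ]
```

View pics/h.png

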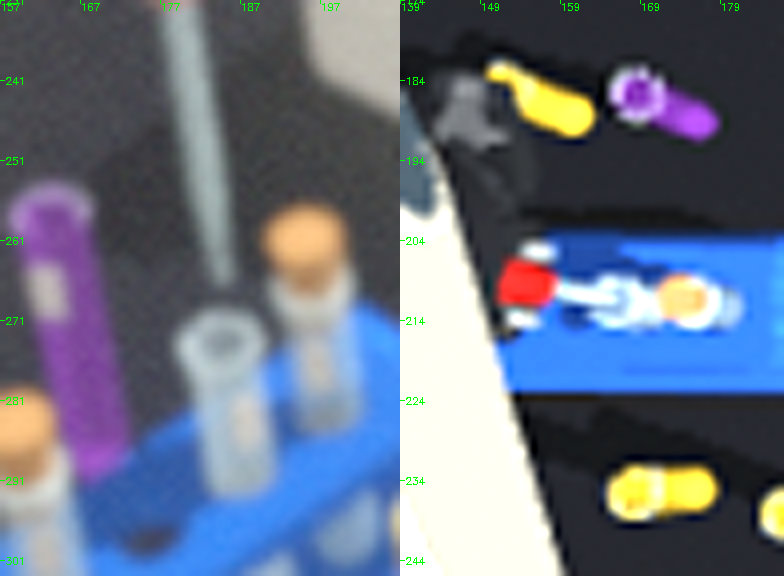

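Run:
```python
from h import *
b=dict(np.load("pics/s5.npz"));a=dict(np.load("pics/t5.npz"))
st=(184.8,265.6)
print("side tip",onz(b,st,.137),"side mouth",onz(b,(184.06,273.3),.117))
print("tri tip",tri([b,a],[st,(165.4,210.7)]),"mouth tri",tri([b,a],[(184.3,273.0),(165.3,210.9)]))
# teat in top image: red centroid and depth
f=a["frame"].astype(int);m=(f[...,0]>120)&(f[...,1]<80)&(f[...,2]<80);m[:195]=0;m[225:]=0
v,u=np.nonzero(m);k=(u>145)&(u<165);print("teat px",u[k].mean(),v[k].mean(),k.sum(),"range",u[k].min(),u[k].max(),v[k].min(),v[k].max(),a["z_map"][v[k],u[k]].min())
for z in(.237,.262,.288): print(z,proj(a,[.504,.288,z]),proj(b,[.504,.288,z]))
x0,y0=150,196
cv2.imwrite("pics/i.png",np.hstack([crop(a,145,198,40,28,16)]))
```

```text
side tip [0.5034992  0.28355004 0.137     ] side mouth [0.50437705 0.28763935 0.117     ]
tri tip [0.50422581 0.28403214 0.1369955 ] mouth tri [0.50398306 0.28878909 0.11928712]
teat px 153.96875 209.0 32 range 151 157 206 211 0.0
0.237 [154.59400766 209.26265601] [176.72189056 228.97135116]
0.262 [151.84862649 208.7894091 ] [175.02904257 218.65845566]
0.288 [148.84141644 208.2710283 ] [173.19762927 207.50141493]
```

View pics/i.png

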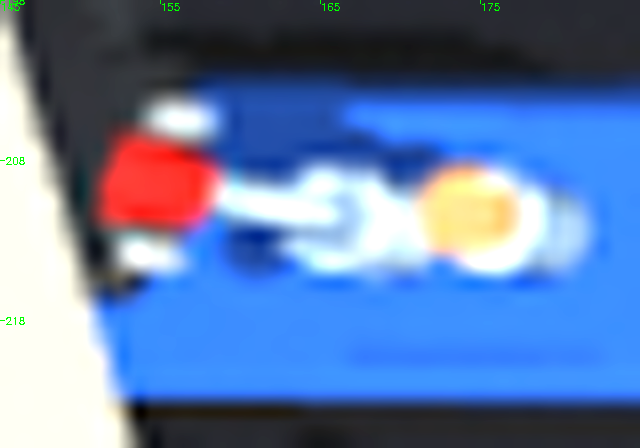

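The two cameras agree that the tip is at about (0.504, 0.284, 0.137), and the mouth is at (0.504, 0.288). The dropper leans about 1–2° towards −y. I'll correct by +4 mm in y, lower to a 10 mm gap and look again.

Run:
```python
from h import *
from rig import env,kin,status,vision
env.servo_line((.5045,.2922,.246),velocity=.02)
env.servo_line((.5045,.2922,.237),velocity=.02)
env.hold(.6)
s=status.observe();print(s["time"],s["opening"],s["force"].round(2),s["tcp_pos"].round(4))
b=vision.camera("side");a=vision.camera("top");np.savez("pics/s6.npz",**b);np.savez("pics/t6.npz",**a)
print("want tip",proj(b,[.5042,.2882,.128]),"mouth",proj(b,[.5042,.2882,.117]),proj(b,[.5042,.2882,.26]))
cv2.imwrite("pics/j.png",np.hstack([crop(b,163,228,40,60,10),crop(a,145,180,40,60,10)]))
```

```text
26.175 0.015693125625658014 [ 0.18 -0.75  0.12] [0.5045 0.2922 0.237 ]
want tip [183.27298025 269.71544336] mouth [183.89263853 273.48404254] [175.01615207 219.49957916]
```

View pics/j.png

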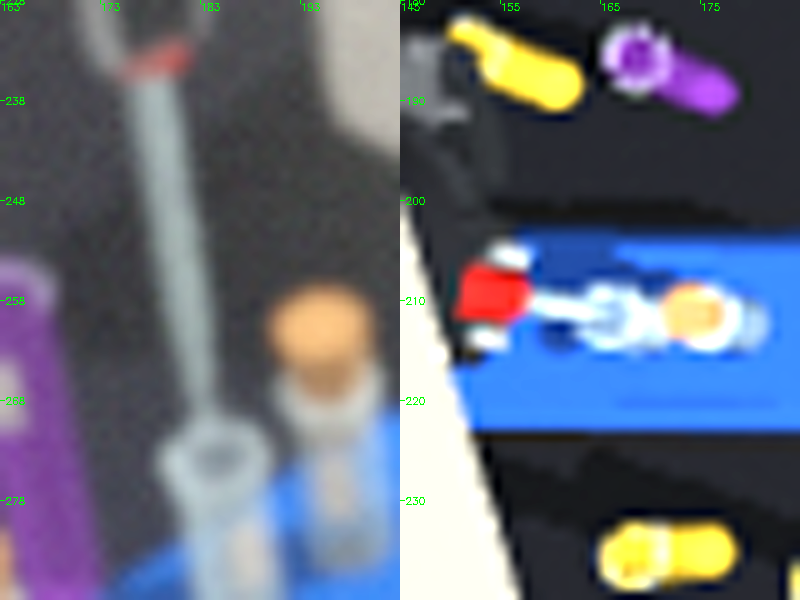

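In the side view the tip is at (183.2,268.9) and the mouth centre at (184.1,273.2). The tip is within about 2 mm, slightly to +x, and the top view agrees. I'll make one small correction and hand in.

Run:
```python
from h import *
from rig import env,kin,status,vision
env.servo_line((.503,.2926,.237),velocity=.01)
env.hold(1.0)
s=status.observe();print(s["time"],s["opening"],s["force"].round(2),s["tcp_pos"].round(4),abs(s["joint_vel"]).max())
env.close_job()
```

```text
27.5833 0.015440217638803586 [ 0.15 -0.22  0.57] [0.503  0.2926 0.237 ] 0.00206422824496704
the job is handed in; nothing more can be done
```

I handed the job in at 27.6 s, with the red-teated dropper still held above the uncorked tube; the job reports no verdict.

**What I did:** I took the dropper from its stand and lowered it into the open brown bottle, with the tip about 3 cm above the bench. I held it there for 1.1 s. Then I lifted it out and carried it past the hotplate and beaker with the tip about 20 cm above the bench. It finished over the uncorked tube.

**What the last checks showed:**
- **Dip:** the arm's 3 N force stop never triggered, and the bottle stood where it was afterwards.
- **Final position:** the tip was about 11 mm above the tube's mouth and about 2 mm off its axis in the last picture. I then moved it 1.5 mm to correct that, but took no picture afterwards.
- **Holding:** the arm was at rest, with 15.4 mm finger opening on the teat and under 1 N on the tool.

**What disagreed:** at the tube, the tip was about 4 mm towards −y of where the arm's own position put it, and both cameras agreed on that. It is probably a 1–2° lean of the dropper in the grip, within the 7° limit. I corrected for it by sight.

The arm hid the bottle from the top camera, so I checked the dip only with the side camera.

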